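# Put the herb tins away in the clamped case

## Task

Put the herb tins away: swing the case's bail clamp up and back, lift the lid off by its knob and lay it flat on the bench beside the case, and put every tin on the bench into the case, on its floor. Then put the lid back on, fully home, and swing the bail fully down over it; leave the stamp and the hand lens where they are.

Things in the scene. Friction and masses are not known exactly. Their poses are not given: they have to be found in the camera images.
- case: open grey sheet-metal storage case, fixed to the bench, outer 186 (x) x 170 (y) x 54 mm, inside 176 x 160 mm, walls and floor 5 mm thick (inner floor 5 mm above the bench). Origin: centre of its underside. Its +x axis points to the back, where the bail clamp is hinged, +z up. Two 16 mm wide hinge posts stand behind its back wall, reaching 86 mm above the bench
- bail (a joint): angle of the bail clamp, rad: 0 = fully down on the lid, grows as its bar swings up and back, 1.57 = upright, stop at 1.85; starts at 0 to 0.3. The bail is a U of steel rod: two arms, 228 mm from hinge to bar, 116 mm apart, rubber feet under them that end just on the seated lid. Stiff hinge (0.5 N m friction): it stays where it is left; moving the bar takes 1 to 5 N
- bail_bar (a point): middle of the bail's cross bar, in the centre of a round black sleeve 15 mm in diameter and 90 mm long that lies along the case's y axis; it turns easily between fingers that pinch it from above. With the bail down it is 114 mm in front of the case's centre and 78 mm above the bench
- bail_hinge (a point): middle of the bail's hinge line, which runs along the case's y axis, 114 mm behind the case's centre, 78 mm above the bench; fixed to the case
- lid_knob (a point): centre of the loose lid's knob: a black bar 52 mm long (lid's y), 18 mm thick (lid's x), 18 mm high, on a stem in the lid's middle. It is 34 mm above the lid's underside and 23 mm above the plate's top: 34 mm above the bench when the lid lies on it, 82 mm when the lid is home on the case
- lid: the loose lid: an aluminium plate 192 (x) x 176 (y) x 5 mm with a rubber plug 169 x 153 x 6 mm below that drops into the case's mouth, about 0.25 kg. Origin: centre of the plug's underside. It starts home on the case; the bench to the left of the case is clear to lay it on
- tin_0_mid (a point): centre of a flat closed rectangular metal herb tin, 40 mm (its x) x 64 mm (its y) x 34 mm high (its z), about 80 g; two to four tins stand on the bench to the right of the case, an absent one reads None
- tin_1_mid (a point): centre of a flat closed rectangular metal herb tin, 40 mm (its x) x 64 mm (its y) x 34 mm high (its z), about 80 g; two to four tins stand on the bench to the right of the case, an absent one reads None
- tin_2_mid (a point): centre of a flat closed rectangular metal herb tin, 40 mm (its x) x 64 mm (its y) x 34 mm high (its z), about 80 g; two to four tins stand on the bench to the right of the case, an absent one reads None
- tin_3_mid (a point): centre of a flat closed rectangular metal herb tin, 40 mm (its x) x 64 mm (its y) x 34 mm high (its z), about 80 g; two to four tins stand on the bench to the right of the case, an absent one reads None
- lot_stamp: wooden hand stamp, 37 x 48 x 74 mm, standing among the tins; a bystander; origin: centre of its underside
- loupe: hand lens with a handle, 47 x 113 x 12 mm, lying behind the case; a bystander; origin: centre of its underside
Things that resemble listed ones, but are neither listed nor needed, are in the scene too. Leave any orange look-alike of the part that bears tin_3_mid alone. Leave any blue look-alike of the part that bears tin_1_mid alone.

How it is judged (in metres and radians):
On the way, in this order (a step that is already met when the one before it is completed fails the run):
1. the bail clamp is swung up and back, upright or farther (value of joint bail above 1.4 rad), for 0.2 s.
2. the lid lies flat on the bench beside the case, let go (horizontal distance between lid_knob and case above 0.165 m and height (world z) of lid_knob below 0.042 m and angle between lid_knob's own z axis and vertical below 0.08 rad and contact force between the fingers and lid below 0.1 N), for 0.2 s.
3. every tin is in the case, on its floor, and let go (x of tin_0_mid in the frame of case between -0.083 and 0.083 m and y of tin_0_mid in the frame of case between -0.075 and 0.075 m and z of each of tin_0_mid, tin_1_mid, tin_2_mid, tin_3_mid in the frame of case below 0.05 m and x of tin_1_mid in the frame of case between -0.083 and 0.083 m and y of tin_1_mid in the frame of case between -0.075 and 0.075 m and x of tin_2_mid in the frame of case between -0.083 and 0.083 m and y of tin_2_mid in the frame of case between -0.075 and 0.075 m and x of tin_3_mid in the frame of case between -0.083 and 0.083 m and y of tin_3_mid in the frame of case between -0.075 and 0.075 m and contact force between the fingers and tin_0 below 0.1 N and contact force between the fingers and tin_1 below 0.1 N and contact force between the fingers and tin_2 below 0.1 N and contact force between the fingers and tin_3 below 0.1 N), for 0.2 s.
4. the lid sits fully home on the case (horizontal distance between lid_knob and case below 0.01 m and z of lid_knob in the frame of case between 0.078 and 0.0855 m and angle between lid_knob's own z axis and vertical below 0.04 rad), for 0.2 s.
At the end, for the whole second after the job is handed in: Bail down (below 0.07 rad); lid home: knob within 10 mm of the case's middle, 78 to 85.5 mm above its underside, level within 0.04 rad, at rest; every tin inside: centre within 83 mm (x), 75 mm (y) of the case's middle, under 50 mm above its underside (all of step 4 and value of joint bail below 0.07 rad and x of tin_0_mid in the frame of case between -0.083 and 0.083 m and y of tin_0_mid in the frame of case between -0.075 and 0.075 m and z of each of tin_0_mid, tin_1_mid, tin_2_mid, tin_3_mid in the frame of case below 0.05 m and x of tin_1_mid in the frame of case between -0.083 and 0.083 m and y of tin_1_mid in the frame of case between -0.075 and 0.075 m and x of tin_2_mid in the frame of case between -0.083 and 0.083 m and y of tin_2_mid in the frame of case between -0.075 and 0.075 m and x of tin_3_mid in the frame of case between -0.083 and 0.083 m and y of tin_3_mid in the frame of case between -0.075 and 0.075 m and linear speed of lid below 0.02 m/s); the robot touches nothing.
It fails at once if the stamp is knocked more than 5 cm from its place (distance of lot_stamp from where it was at the start of the episode above 0.05 m).
It fails at once if the hand lens is knocked more than 5 cm from its place (distance of loupe from where it was at the start of the episode above 0.05 m).
Of tin_0, tin_1, tin_2, tin_3 only 2 to 4 are there at a start; the rules pass over those that are not, and their reading is None.
At some moment in a run one of tin_0, tin_1, tin_2, tin_3 may be knocked a few centimetres aside while the robot is not near it.
Once in a run the grip may slacken for a moment while it holds something.
It also fails if it takes over 210 s, if anything falls off the work surface, if the arm or the gripper's body presses on something with over 40 N, if the wrist force passes 120 N, or if a joint passes its speed limit or range.

## Robot

A 7-joint arm with a two-finger parallel gripper is mounted at the origin on a cart in front of the work surface, level with it; the furniture and walls round the work are solid. World frame = base frame: x ahead of the robot, y to its left, z up, the work surface at z = 0. Lengths are in mm, angles in rad, forces in N, time in s.
With the tool pointing down it reaches from about 400 to 850 mm from the base axis. Payload 4.5 kg.
Tool frame: the origin (TCP) lies midway between the tips of the shut fingers; the grasp point (between the pads) lies 19 mm behind it; z points along the fingers, y is the line along which they close (so a half turn about z gives the same grasp; the last joint's range is limited). The gripper opens to 85 mm and grips with 20 to 120 N. Pads are 22 mm wide; open, the fingers measure 114 mm over their backs; the gripper's body (76 mm by 85 mm) begins 54 mm behind the grasp point. The pads swing forward as they close: fully open they stand 13 mm farther back than shut.
Start: joints at [-1.314, 0.689, -0.195, 1.565, 0.157, 0.902, -0.215], TCP at [138.079, 609.581, 231.317] pointing down, gripper open.
Joint ranges: [-3.01, 3.01], [-0.46, 2.08], [-1.47, 1.51], [0.13, 2.56], [-1, 4.14], [0.04, 2.09], [-2.66, 2.66]. Speed limits (rad/s): [2.57, 2.57, 3.14, 3.14, 3.14, 3.14, 3.14].

## Interface

Orientations are given as a unit quaternion [x, y, z, w].
In Python, from workcell import bot gives the robot as it stands.
- The arm moves only by the shell command python3 -m pendant 'ROWS' [OPENING] [FORCE]. ROWS is text: rows parted by semicolons, each of 6 numbers parted by spaces: the shift along the tool's x, y, z in cm, then the turn, a rotation vector about the tool's x, y, z in rad. In form: dx dy dz ax ay az; .... A call has exactly 5 rows; each row is the pose to reach, as a shift and turn from the pose commanded when the call began, along the tool's axes at that moment; what a row does not reach only later rows make up. A row lasts 1/8 s, in which the tool goes at most 62.5 mm and 10.7 degrees, less where a joint would pass 70% of its speed; a pose out of reach is approached as far as the arm can. A call with a gripper value outside its range is refused whole. OPENING is the opening, from 0 (shut) to 1 (fully open), set as the call begins (- or left out, the last holds). The fingers move at their own pace and stop on an object; FORCE is the grip in N (left out, the last holds). Time passes only in rows, so rows that repeat a pose let the fingers close, or fill a call up. It gives the time, the measured TCP pose, the force, the opening and the grip force at its end, in the units of the state.
- bot.sense(): the state, without advancing time (a new reading comes with each control period).
- bot.capture(name): name is "scene" or "side" or "wrist"; returns a dict with "image" (480x640x3 uint8, blue, green, red), "K" (3x3 intrinsics, pixels), "eye" and "rotation" of the camera in the world. Camera axes: x right, y up, looking along -z (the intrinsics and any distortion apply to the point x, -y, -z); pixel columns grow to the right and rows downward; lengths in mm; the calibration is good to about 2 mm. The wrist camera is an equidistant fisheye: a pixel r from the principal point sees the ray r / f radians off the axis. A picture is of the moment at which its call begins. There is no depth.
- bot.sign_off(): hands the job in; it is judged then, once.
The state is a dict: "time": time; "joint_pos": joint angles; "dq": joint speeds; "tau": joint torques, N m; "tool_pos": TCP position; "eef_rot": TCP orientation; "ft_force": force on the tool from outside, world axes, zero at the start; "wrist_torque": the same for the moment, N m; "opening": finger opening in mm; "grip_force": force on a finger pad.
Only numpy, scipy, OpenCV 4.12 (cv2) and the standard library are available. Lean on these libraries where they do the work, as an engineer would, in place of code of your own. Each camera call takes 0.05 s, during which the arm holds its last target. There are 200 camera calls.

## Working session

There is one attempt and no reset: what is moved stays moved. The work goes in short steps, Python scripts to look and compute and a shell command to move; the robot and the scene stay as the last step left them, time stands still between calls to the robot, and variables do not carry over. Pictures are saved under pics/ and viewed, at most 14 in all, crops included, and the job is handed in when it is done.

```bash
mkdir -p pics; ls; python3 - <<'E'
from workcell import bot
import cv2
s=bot.sense(); print(s)
for n in("scene","side"):
    c=bot.capture(n); cv2.imwrite(f"pics/{n}0.png",c["image"]); print(n,c["K"],c["eye"],c["rotation"],[k for k in c])
E
```

```text
pics
{'time': 0.0, 'joint_pos': array([-1.31418156,  0.69001826, -0.19449533,  1.56639722,  0.15732254,
        0.90250723, -0.21510446]), 'dq': array([ 4.16803659e-04, -1.56265266e-04, -9.49068704e-04,  1.63775569e-03,
       -1.37578352e-03, -6.04101210e-05,  4.70387075e-04]), 'tau': array([-2.85412616e-04, -5.39600623e+01, -1.26651619e+00, -1.58538151e+01,
        9.16808465e-03,  9.33792646e-03,  1.19874764e-05]), 'tool_pos': array([138.02649774, 608.86847027, 230.448034  ]), 'eef_rot': array([ 1.11134245e-01,  9.93804932e-01, -9.68000739e-04, -2.28120906e-05]), 'ft_force': array([ 0.48680757, -0.29566152, -0.82105806]), 'wrist_torque': array([-0.01455834, -0.00208942,  0.0469567 ]), 'grip_force': 0.0, 'opening': 85.27522950562842}
scene [[433.42002048   0.         316.84700792]
 [  0.         433.42002048 244.71921544]
 [  0.           0.           1.        ]] [ 281.43008233 -630.58509325  713.56946355] [ 0.34272143 -0.08760003 -0.25525453  0.89984076] ['image', 'K', 'eye', 'rotation']
side [[470.60528323   0.         309.40686467]
 [  0.         470.60528323 242.50269908]
 [  0.           0.           1.        ]] [398.23074024 658.1603374  739.01620081] [-0.04007424  0.43255845  0.89655906 -0.08642392] ['image', 'K', 'eye', 'rotation']
```

View pics/scene0.png

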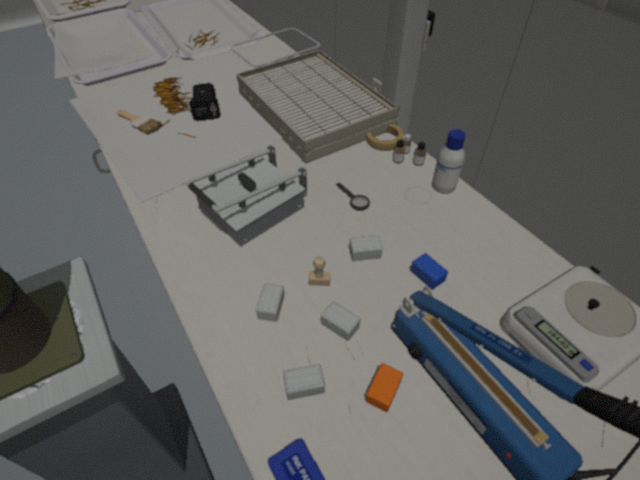

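View pics/side0.png

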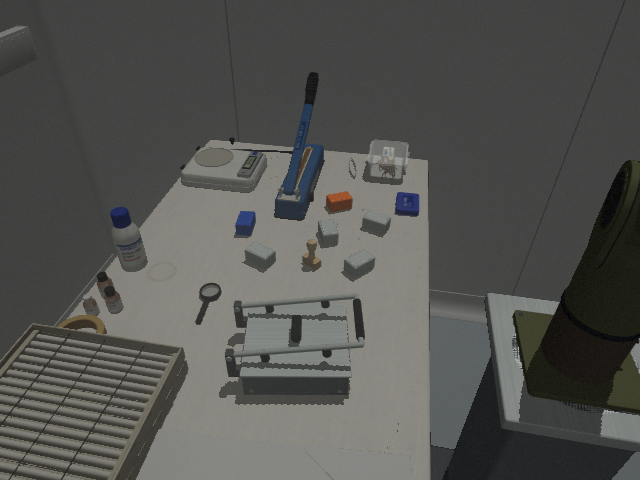

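```bash
cat > h.py <<'E'
import numpy as np, cv2
from scipy.spatial.transform import Rotation as R
from workcell import bot
def ray(c,u,v):
    K=np.array(c["K"]); d=np.array([(u-K[0,2])/K[0,0],(v-K[1,2])/K[1,1]])
    if c.get("fish"):
        r=np.hypot(*d); k=[d[0]/max(r,1e-9)*np.sin(r),-d[1]/max(r,1e-9)*np.sin(r),-np.cos(r)]
    else: k=[d[0],-d[1],-1]
    k=R.from_quat(c["rotation"]).apply(k); return k/np.linalg.norm(k)
def plane(c,u,v,z):
    k=ray(c,u,v); e=np.array(c["eye"]); return e+k*(z-e[2])/k[2]
def tri(c1,p1,c2,p2):
    e1,e2=np.array(c1["eye"]),np.array(c2["eye"]); a,b=ray(c1,*p1),ray(c2,*p2)
    t=np.linalg.lstsq(np.c_[a,-b],e2-e1,rcond=None)[0]
    A,B=e1+a*t[0],e2+b*t[1]; return (A+B)/2,np.linalg.norm(A-B)
def proj(c,P):
    q=R.from_quat(c["rotation"]).inv().apply(np.array(P)-c["eye"]); K=c["K"]
    x,y,z=q[0],-q[1],-q[2]
    if c.get("fish"):
        r=np.hypot(x,y); th=np.arctan2(r,z); x,y=x/r*th,y/r*th
    else: x,y=x/z,y/z
    return np.array([K[0][0]*x+K[0][2],K[1][1]*y+K[1][2]])
def cap(n,save=None):
    c=bot.capture(n); c["fish"]=(n=="wrist")
    if save: cv2.imwrite("pics/"+save,c["image"])
    return c
def move(target,yaw=None):
    """shift in tool axes (cm) to reach target TCP pos, tool down with tool-y at world angle yaw (deg) mod 180"""
    s=bot.sense(); r=R.from_quat(s["eef_rot"])
    d=r.inv().apply(np.array(target)-s["tool_pos"])/10
    out=[d.round(2)]
    if yaw is not None:
        y=np.radians(yaw); Y=np.array([np.cos(y),np.sin(y),0]); best=None
        for sg in(1,-1):
            Z=np.array([0,0,-1.]); M=np.c_[np.cross(sg*Y,Z),sg*Y,Z]
            v=(r.inv()*R.from_matrix(M)).as_rotvec()
            if best is None or np.linalg.norm(v)<np.linalg.norm(best): best=v
        out.append(best.round(3))
    return out
def gray(c,lo,hi,smax):
    h=cv2.cvtColor(c["image"],cv2.COLOR_BGR2HSV); return cv2.inRange(h,(0,0,lo),(180,smax,hi))
E
python3 - <<'E'
from h import *
a=cap("scene");b=cap("side")
for n,p,q in [("knob",(248,182),(296,328)),("sleeve?",(206,200),(359,318)),("postL",(271,151),(232,352)),("postR",(303,172),(238,305)),("stamp",(319,262),(312,242)),
 ("t0",(270,301),(359,263)),("t1",(341,320),(328,232)),("t2",(366,247),(260,256)),("t3",(304,381),(376,222)),("blue",(430,270),(246,223)),("orange",(384,387),(340,202)),("loupe",(360,202),(209,291))]:
    P,e=tri(a,p,b,q); print(n,P.round(),round(e,1))
for n,c,rs in(("scene",a,(150,130,340,250)),("side",b,(215,230,390,400))):
    x0,y0,x1,y1=rs; cv2.imwrite(f"pics/{n}c.png",cv2.resize(c["image"][y0:y1,x0:x1],None,fx=3,fy=3,interpolation=cv2.INTER_CUBIC)); 
im=cv2.imread("pics/scenec.png");im2=cv2.imread("pics/sidec.png")
h=max(im.shape[0],im2.shape[0]);f=lambda i:cv2.copyMakeBorder(i,0,h-i.shape[0],0,0,0)
m=np.hstack([f(im),f(im2)]);print(m.shape); cv2.imwrite("pics/c.png",cv2.resize(m,None,fx=.72,fy=.72))
E
```

```text
knob [530.  96.  80.] 0.6
sleeve? [420.  68. 100.] 3.6
postL [627. 171.  80.] 1.7
postR [652.  60.  79.] 0.5
stamp [ 550. -176.   65.] 1.9
t0 [ 439. -177.   20.] 1.6
t1 [ 530. -283.   18.] 1.2
t2 [ 675. -161.   17.] 1.7
t3 [ 414. -349.   19.] 0.7
blue [ 746. -281.   18.] 3.1
orange [ 520. -427.   17.] 1.9
loupe [753. -31.   9.] 3.5
(510, 1095, 3)
```

View pics/c.png

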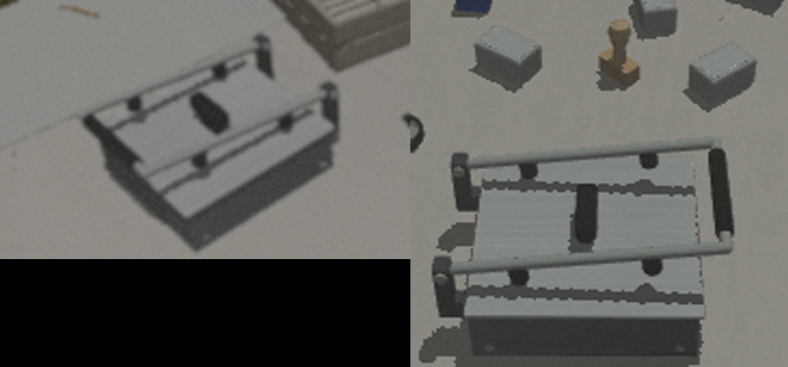

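```bash
python3 - <<'E'
from h import *
a=cap("scene");b=cap("side")
for p,q in [((203,195),(359.5,320)),((191,183),(362,340)),((215,206),(357,299.5))]: print(tri(a,p,b,q))
print(move((430,75,260),11.5))
E
```

```text
(array([419.05095135,  78.08149607, 106.43209658]), np.float64(4.108378020645687))
(array([410.31311279, 125.03084351, 109.13264058]), np.float64(4.972529793422742))
(array([427.98157878,  30.6090989 , 108.91108618]), np.float64(1.9448137176055593))
[array([-40.28, -45.67,  -2.87]), array([-0.   ,  0.   ,  1.147])]
```

```bash
python3 -m pendant '-4 -4.6 -.3 0 0 0;-8 -9.2 -.6 0 0 0;-12 -13.8 -.9 0 0 0;-16 -18.4 -1.2 0 0 0;-20 -23 -1.4 0 0 0' 1; python3 -m pendant '-4 -4.6 -.3 0 0 .15;-8 -9.2 -.6 0 0 .3;-12 -13.8 -.9 0 0 .45;-16 -18.4 -1.2 0 0 .6;-20.28 -22.7 -1.47 0 0 .75'; python3 -m pendant '0 0 0 0 0 .13;0 0 0 0 0 .26;0 0 0 0 0 .397;0 0 0 0 0 .397;0 0 0 0 0 .397'
python3 - <<'E'
from h import *
s=bot.sense(); print(s["tool_pos"],s["joint_pos"].round(2),s["time"]); w=cap("wrist","w1.png"); print(w["K"],w["eye"])
for P in [(530,96,82),(419,76,105),(640,118,78)]: print(proj(w,P))
E
```

```text
time: 0.92
tool_pos: [283.3, 339.5, 245.6]
eef_rot: [0.111, 0.994, 0.0, 0.0]
ft_force: [0.5, 0.4, -0.1]
opening: 85.2
grip_force: 0.0
time: 1.55
tool_pos: [430.7, 73.1, 260.4]
eef_rot: [0.47, 0.883, 0.0, 0.0]
ft_force: [1.5, 0.3, 0.0]
opening: 85.2
grip_force: 0.0
time: 2.17
tool_pos: [430.0, 75.0, 260.0]
eef_rot: [0.632, 0.775, 0.0, 0.0]
ft_force: [1.0, 0.1, 0.4]
opening: 85.3
grip_force: 0.0
[429.95606891  75.01008853 260.02527198] [-0.34  0.41  0.08  2.08 -0.05  0.66 -0.01] 2.175
[[371.64829954   0.         322.13232945]
 [  0.         371.64829954 238.69775504]
 [  0.           0.           1.        ]] [415.72352909 147.73044313 401.27339754]
[433.67971213 215.17817765]
[308.23511506 217.47990608]
[534.78531998 216.84068262]
```

View pics/w1.png

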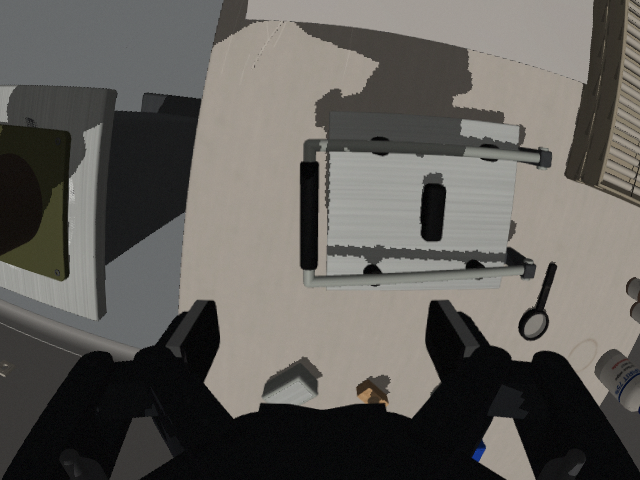

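```bash
python3 - <<'E'
from h import *
w=cap("wrist")
g=cv2.cvtColor(w["image"],cv2.COLOR_BGR2GRAY)
for n,(x0,y0,x1,y1),z in(("sleeve",(298,155,322,280),105),("knob",(415,170,450,250),88)):
    m=(g[y0:y1,x0:x1]<40).astype(np.uint8); k=cv2.connectedComponentsWithStats(m); i=1+np.argmax(k[2][1:,4]); (c,d,an)=cv2.minAreaRect(np.argwhere(k[1]==i)[:,::-1].astype(np.float32))
    B=cv2.boxPoints((c,d,an))+[x0,y0]; L=B[np.argsort(B[:,1])]; t,b=L[:2].mean(0),L[2:].mean(0)
    P,Q=plane(w,*t,z),plane(w,*b,z); print(n,t,b,((P+Q)/2).round(1),np.linalg.norm(P-Q).round(1),"yaw",np.degrees(np.arctan2(-(P-Q)[0],(P-Q)[1])).round(1))
for p in((545,157),(530,270)):print("post",plane(w,*p,86))
E
```

```text
sleeve [309. 161.] [309. 269.] [419.4  76.6 105. ] 91.5 yaw 11.1
knob [434.46470642 182.95882416] [430.05294037 240.31176758] [525.9  99.4  88. ] 52.4 yaw 11.3
post [627.40809241 177.6647353   86.        ]
post [650.1087084   64.86062736  86.        ]
```

```bash
python3 -m pendant '.37 -1 4 0 0 0;.37 -1 8 0 0 0;.37 -1 12 0 0 0;.37 -1 15 0 0 0;.37 -1 16.9 0 0 0' 0.5; python3 -m pendant '0 0 0 0 0 0;0 0 0 0 0 0;0 0 0 0 0 0;0 0 0 0 0 0;0 0 0 0 0 0' 0 40
```

```text
time: 2.9
tool_pos: [419.2, 76.6, 89.6]
eef_rot: [0.632, 0.775, -0.0, -0.001]
ft_force: [-0.3, 0.4, 0.2]
opening: 42.8
grip_force: 0.0
time: 3.52
tool_pos: [418.6, 76.4, 91.4]
eef_rot: [0.633, 0.774, -0.0, -0.0]
ft_force: [-3.9, -0.2, 0.9]
opening: 13.5
grip_force: 39.5
```

```bash
python3 -m pendant '0 .43 -2.24 0 0 0;0 1.08 -4.42 0 0 0;0 1.95 -6.53 0 0 0;0 3.02 -8.54 0 0 0;0 4.29 -10.44 0 0 0' 0 60
```

```text
time: 4.15
tool_pos: [456.4, 83.5, 195.1]
eef_rot: [0.633, 0.774, -0.004, -0.003]
ft_force: [-8.8, -1.5, -1.4]
opening: 12.9
grip_force: 58.4
```

```bash
python3 -m pendant '0 1.76 -2.09 0 0 0;0 3.76 -3.96 0 0 0;0 5.97 -5.57 0 0 0;0 8.35 -6.91 0 0 0;0 10.88 -7.95 0 0 0';python3 -m pendant '0 2.19 -.63 0 0 0;0 4.66 -1.07 0 0 0;0 7.16 -1.23 0 0 0;0 9.66 -1.12 0 0 0;0 11.47 -.87 0 0 0';python3 -m pendant '0 0 0 0 0 0;0 0 0 0 0 0;0 0 0 0 0 0;0 0 0 0 0 0;0 0 0 0 0 0'
```

```text
time: 4.78
tool_pos: [563.5, 104.1, 279.2]
eef_rot: [0.633, 0.774, -0.004, -0.002]
ft_force: [-13.7, -4.8, 29.7]
opening: 12.9
grip_force: 62.6
time: 5.4
tool_pos: [682.6, 126.8, 285.7]
eef_rot: [0.633, 0.774, 0.0, 0.003]
ft_force: [-2.3, -4.9, 6.6]
opening: 12.5
grip_force: 66.4
time: 6.02
tool_pos: [682.8, 126.9, 285.6]
eef_rot: [0.634, 0.774, 0.001, 0.003]
ft_force: [2.7, -5.4, 5.2]
opening: 12.6
grip_force: 66.3
```

```bash
python3 -m pendant '0 0 0 0 0 0;0 0 0 0 0 0;0 0 -2 0 0 0;0 0 -4 0 0 0;0 0 -7 0 0 0' 0.5;python3 -m pendant '0 -4 0 0 0 0;0 -8 0 0 0 0;0 -12 2 0 0 0;0 -15.7 6 0 0 0;0 -15.7 10 0 0 0'
cat > hole.py <<'E'
from h import *
def dark(w,P,half,z,thr=40):
    g=cv2.cvtColor(w["image"],cv2.COLOR_BGR2GRAY); u,v=proj(w,P).astype(int); x0,y0=max(u-half,0),max(v-half,0)
    m=(g[y0:v+half,x0:u+half]<thr).astype(np.uint8); n,l,st,ce=cv2.connectedComponentsWithStats(m)
    i=1+np.argmax(st[1:,4]); B=cv2.boxPoints(cv2.minAreaRect(np.argwhere(l==i)[:,::-1].astype(np.float32)))+[x0,y0]
    return np.array([plane(w,*b,z) for b in B])
E
python3 - <<'E'
from hole import *
s=bot.sense(); print(s["tool_pos"]); w=cap("wrist","w2.png"); print(proj(w,(528,98,90)))
B=dark(w,(528,98,90),60,91); print(B.round(1),B.mean(0)); print(move((528,98,200),11.3))
E
```

```text
time: 6.65
tool_pos: [679.6, 130.6, 353.0]
eef_rot: [0.632, 0.775, -0.001, -0.001]
ft_force: [0.8, 0.3, 0.7]
opening: 42.6
grip_force: 0.0
time: 7.28
tool_pos: [523.5, 98.4, 253.1]
eef_rot: [0.632, 0.775, -0.0, -0.001]
ft_force: [0.8, -0.1, -0.2]
opening: 43.1
grip_force: 0.0
[523.50369951  98.37818657 253.12327496]
[326.5533226  220.49438903]
[[525.5  73.8  91. ]
 [515.3 124.7  91. ]
 [531.4 128.   91. ]
 [542.3  77.3  91. ]] [528.62973843 100.96079808  91.        ]
[array([-0.15,  0.64,  4.82]), array([-0.009, -0.   ,  0.005])]
```

View pics/w2.png

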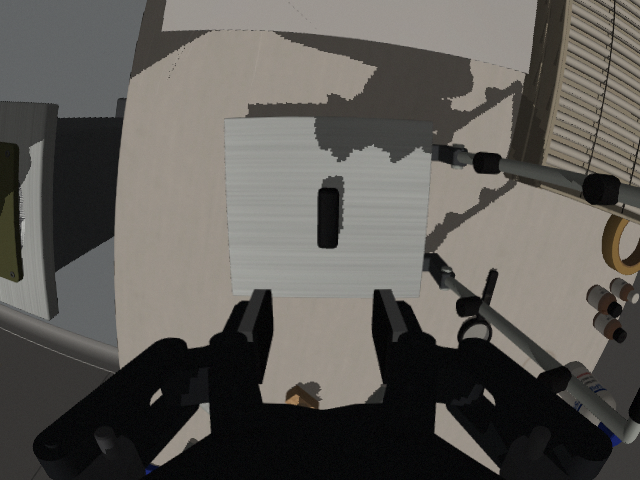

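```bash
python3 -m pendant '0 .5 5 0 0 0;0 .5 10 0 0 0;0 .5 14 0 0 0;0 .5 17 0 0 0;0 .5 18.6 0 0 0' 0.6; python3 -m pendant '0 0 0 0 0 0;0 0 0 0 0 0;0 0 0 0 0 0;0 0 0 0 0 0;0 0 0 0 0 0' 0 90;python3 -m pendant '0 0 -.5 0 0 0;0 0 -1.5 0 0 0;0 0 -3 0 0 0;0 0 -5 0 0 0;0 0 -8 0 0 0'
```

```text
time: 7.95
tool_pos: [531.6, 100.0, 66.4]
eef_rot: [0.632, 0.775, -0.0, -0.001]
ft_force: [-0.9, -0.3, 0.5]
opening: 51.3
grip_force: 0.0
time: 8.57
tool_pos: [531.6, 99.4, 68.8]
eef_rot: [0.633, 0.774, 0.0, 0.0]
ft_force: [-3.2, -0.2, 6.7]
opening: 16.5
grip_force: 89.3
time: 9.2
tool_pos: [531.3, 99.3, 148.7]
eef_rot: [0.633, 0.775, -0.0, -0.0]
ft_force: [0.5, 0.4, -2.9]
opening: 16.4
grip_force: 88.0
```

```bash
python3 -m pendant '3 0 0 0 0 0;7 0 0 0 0 0;11 0 0 0 0 0;16 0 0 0 0 0;21 0 0 0 0 0'; python3 -m pendant '0 0 4 0 0 0;0 0 7 0 0 0;0 0 10 0 0 0;0 0 12 0 0 0;0 0 12.6 0 0 0'; python3 -m pendant '0 0 0 0 0 0;0 0 .15 0 0 0;0 0 .15 0 0 0;0 0 .15 0 0 0;0 0 .15 0 0 0'
```

```text
time: 9.82
tool_pos: [489.5, 306.7, 148.7]
eef_rot: [0.633, 0.774, 0.001, 0.0]
ft_force: [0.4, 0.7, -3.9]
opening: 16.4
grip_force: 88.1
time: 10.45
tool_pos: [489.3, 305.0, 21.1]
eef_rot: [0.633, 0.775, -0.0, -0.0]
ft_force: [0.5, -0.6, -2.7]
opening: 16.0
grip_force: 88.0
time: 11.08
tool_pos: [490.3, 305.5, 20.8]
eef_rot: [0.633, 0.774, 0.001, 0.0]
ft_force: [-0.3, 0.3, 2.8]
opening: 16.2
grip_force: 88.8
```

```bash
python3 -m pendant '0 0 0 0 0 0;0 0 0 0 0 0;0 0 -3 0 0 0;0 0 -8 0 0 0;0 0 -14 0 0 0' 0.6; python3 -m pendant '0 0 -5 0 0 0;-5 0 -10 0 0 0;-11 0 -12 0 0 0;-17 0 -12 0 0 0;-23 0 -12 0 0 0'; python3 -m pendant '-6 0 0 0 0 0;-12 0 0 0 0 0;-18 0 0 0 0 0;-24 0 0 0 0 0;-30 0 0 0 0 0'
python3 - <<'E'
from h import *
w=cap("wrist","w3.png"); print(w["eye"])
for P in [(439,-177,34),(530,-283,34),(675,-161,34),(414,-349,34)]: print(proj(w,P))
E
```

```text
time: 11.7
tool_pos: [488.7, 304.6, 160.6]
eef_rot: [0.633, 0.775, -0.001, -0.0]
ft_force: [0.8, 0.6, 0.1]
opening: 51.1
grip_force: 0.0
time: 12.32
tool_pos: [535.2, 80.6, 280.7]
eef_rot: [0.632, 0.775, 0.001, 0.0]
ft_force: [1.9, 0.7, -0.7]
opening: 51.1
grip_force: 0.0
time: 12.95
tool_pos: [594.8, -213.3, 279.9]
eef_rot: [0.633, 0.775, 0.0, -0.0]
ft_force: [1.2, 0.1, 0.7]
opening: 51.3
grip_force: 0.0
[ 580.78360577 -140.57451977  421.14366603]
[186.34128669 142.01014492]
[251.83052849 250.16787702]
[405.5296757  168.66726969]
[154.11527746 281.79443909]
```

View pics/w3.png

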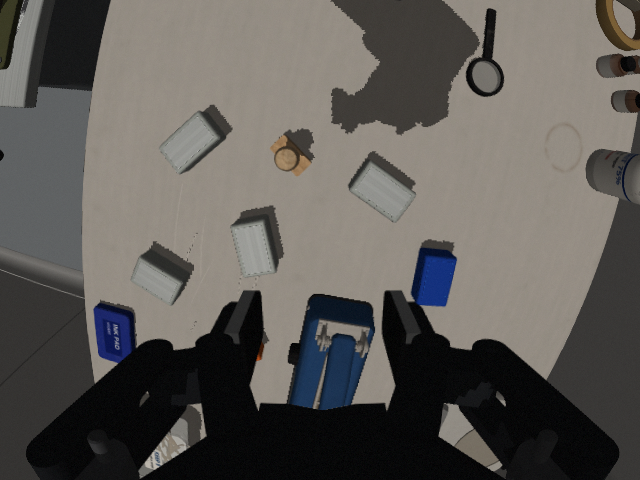

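```bash
cat > tins.py <<'E'
from h import *
def tins(w,z=34,debug=False):
    """silver tins: bluish-grey, not beige; rect of top face on plane z"""
    im=w["image"].astype(int); d=im[...,0]-im[...,2]; g=im.mean(2)
    m=((d>-4)&(d<25)&(g>95)).astype(np.uint8)
    m=cv2.morphologyEx(m,cv2.MORPH_OPEN,np.ones((3,3)))
    if debug: cv2.imwrite("pics/m.png",m*255)
    out=[]
    for c in cv2.findContours(m,cv2.RETR_EXTERNAL,cv2.CHAIN_APPROX_NONE)[0]:
        if cv2.contourArea(c)<500: continue
        P=np.array([plane(w,*p[0],z)[:2] for p in c]); r=cv2.minAreaRect(P.astype(np.float32))
        (x,y),(a,b),_=r
        if not(30<min(a,b)<60 and 50<max(a,b)<90): continue
        B=cv2.boxPoints(r); e=[B[1]-B[0],B[2]-B[1]]; s=min(e,key=np.linalg.norm)
        u,v=c.reshape(-1,2).mean(0)
        out.append(dict(px=(int(u),int(v)),c=np.round([x,y],1),size=np.round([min(a,b),max(a,b)],1),yaw=round(np.degrees(np.arctan2(s[1],s[0]))%180,1)))
    return out
E
python3 - <<'E'
from tins import *
w=cap("wrist")
for p in[(190,145),(382,195),(253,250),(155,280),(330,250),(200,60)]: print(p,w["image"][p[1],p[0]])
for t in tins(w,34,True): print(t)
s=bot.sense();print(s["joint_pos"].round(2))
E
```

```text
(190, 145) [145 149 151]
(382, 195) [129 137 133]
(253, 250) [153 158 156]
(155, 280) [144 148 147]
(330, 250) [132 143 149]
(200, 60) [130 141 149]
[ 0.2   0.65  0.14  1.49 -0.09  1.01  0.56]
```

```bash
sed -i 's/(d>-4)/(d>-11)/' tins.py; python3 - <<'E'
from tins import *
w=cap("wrist"); w["image"]=cv2.GaussianBlur(w["image"],(3,3),0)
for t in tins(w,34,True): print(t)
E
```

```text
{'px': (157, 275), 'c': array([ 414.7, -348.3]), 'size': array([37.9, 62.3]), 'yaw': np.float32(69.6)}
{'px': (255, 241), 'c': array([ 530.7, -282.4]), 'size': array([38.1, 62.1]), 'yaw': np.float32(21.5)}
{'px': (386, 182), 'c': array([ 657.3, -191. ]), 'size': array([39.8, 62.6]), 'yaw': np.float32(67.2)}
{'px': (189, 134), 'c': array([ 440.2, -177.7]), 'size': array([39.3, 61.8]), 'yaw': np.float32(139.5)}
```

```bash
python3 - <<'E'
from h import *
print(move((440.2,-177.7,130),139.5))
E
```

```text
[array([  6.82, -14.28,  14.96]), array([-0.   ,  0.003,  0.9  ])]
```

```bash
python3 -m pendant '1.4 -3 2 0 0 .18;2.8 -6 5 0 0 .36;4.2 -9 8 0 0 .54;5.6 -12 11 0 0 .72;6.82 -14.28 14 0 0 .9' 0.75; python3 -m pendant '0 0 1 0 0 0;0 0 1 0 0 0;0 0 1 0 0 0;0 0 1 0 0 0;0 0 1 0 0 0'; python3 - <<'E'
from h import *
print(bot.sense()["tool_pos"],move((440.2,-177.7,5),139.5))
E
```

```text
time: 13.72
tool_pos: [439.8, -171.4, 139.6]
eef_rot: [0.907, 0.42, -0.0, -0.0]
ft_force: [1.0, 0.8, -0.1]
opening: 64.3
grip_force: 0.0
time: 14.35
tool_pos: [442.0, -173.5, 130.5]
eef_rot: [0.906, 0.422, 0.001, 0.0]
ft_force: [-0.0, -0.1, -0.5]
opening: 64.0
grip_force: 0.0
[ 441.95396921 -173.46906877  130.50274878] [array([-0.44,  0.12, 12.55]), array([ 0.001, -0.001,  0.008])]
```

```bash
python3 -m pendant '-.4 .1 3 0 0 0;-.4 .1 6 0 0 0;-.4 .1 9 0 0 0;-.4 .1 11.5 0 0 0;-.4 .1 12.55 0 0 0' ; python3 -m pendant '0 0 0 0 0 0;0 0 0 0 0 0;0 0 0 0 0 0;0 0 0 0 0 0;0 0 0 0 0 0' 0 50; python3 -m pendant '0 0 -2 0 0 0;0 0 -5 0 0 0;0 0 -9 0 0 0;0 0 -13 0 0 0;0 0 -16 0 0 0';python3 - <<'E'
from h import *
print(bot.sense()["tool_pos"],move((496.8,53.6,165),11.4))
E
```

```text
time: 14.98
tool_pos: [439.3, -176.9, 3.6]
eef_rot: [0.907, 0.422, -0.0, -0.001]
ft_force: [0.1, 0.3, 0.1]
opening: 64.0
grip_force: 0.0
time: 15.6
tool_pos: [440.0, -177.0, 5.1]
eef_rot: [0.906, 0.422, 0.0, 0.0]
ft_force: [0.2, 0.2, 6.8]
opening: 39.2
grip_force: 51.6
time: 16.23
tool_pos: [439.5, -176.9, 166.1]
eef_rot: [0.906, 0.422, 0.0, 0.0]
ft_force: [1.1, -0.5, -0.6]
opening: 39.2
grip_force: 50.8
[ 439.52525692 -176.86488116  166.12512103] [array([ 21.33, -10.44,   0.12]), array([ 0.001, -0.   , -0.898])]
```

```bash
python3 -m pendant '4.2 -2.1 0 0 0 -.18;8.5 -4.2 0 0 0 -.36;12.8 -6.3 0 0 0 -.54;17 -8.4 0 0 0 -.72;21.33 -10.44 0 0 0 -.898' ; python3 -m pendant '0 0 1 0 0 0;0 0 2 0 0 0;0 0 3 0 0 0;0 0 4 0 0 0;0 0 4 0 0 0';python3 - <<'E'
from h import *
s=bot.sense();print(s["opening"],s["grip_force"],s["tool_pos"],move((496.8,53.6,11),11.4))
w=cap("wrist","w4.png")
E
```

```text
time: 16.85
tool_pos: [496.6, 54.9, 164.5]
eef_rot: [0.631, 0.776, -0.0, -0.0]
ft_force: [1.9, -1.2, -1.1]
opening: 39.3
grip_force: 51.0
time: 17.48
tool_pos: [496.2, 52.8, 123.7]
eef_rot: [0.634, 0.773, -0.001, -0.001]
ft_force: [-0.8, 0.3, -0.6]
opening: 38.9
grip_force: 50.9
38.92092157693833 50.892781019210815 [496.1839146   52.76792662 123.7164453 ] [array([ 0.07,  0.1 , 11.27]), array([-0.002,  0.   , -0.001])]
```

View pics/w4.png

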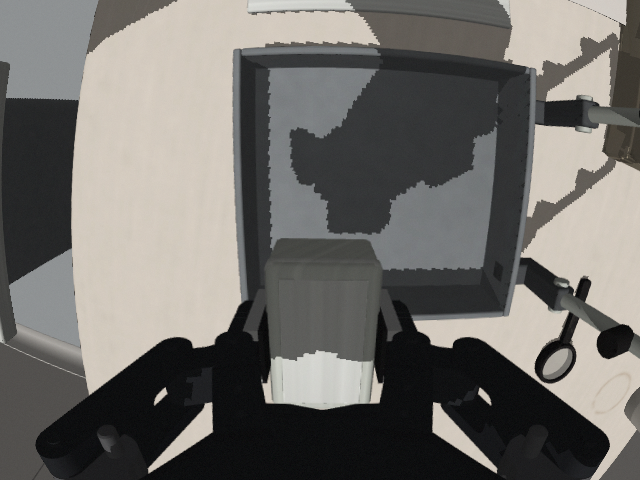

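```bash
python3 - <<'E'
from h import *
w=cap("wrist")
P=[plane(w,*p,54)[:2] for p in((233,49),(534,69),(509,316))]
for p in P: print(p.round(1))
print("centre", (P[0]+P[2])/2, np.linalg.norm(P[0]-P[1]),np.linalg.norm(P[1]-P[2]),np.degrees(np.arctan2(*(P[1]-P[0])[::-1])))
E
```

```text
[423.5 163.9]
[603.  197.6]
[636.5  33.3]
centre [529.96206185  98.57134657] 182.70262010577432 167.7152700636643 10.636856264450648
```

Case centre confirmed at (530, 99). Lower, release, retreat.

```bash
python3 -m pendant '.07 .1 3 0 0 0;.07 .1 6 0 0 0;.07 .1 9 0 0 0;.07 .1 10.8 0 0 0;.07 .1 11.27 0 0 0' ; python3 -m pendant '0 0 0 0 0 0;0 0 0 0 0 0;0 0 0 0 0 0;0 0 0 0 0 0;0 0 0 0 0 0' 0.63; python3 -m pendant '0 0 -3 0 0 0;0 0 -7 0 0 0;0 0 -12 0 0 0;0 0 -16 0 0 0;0 0 -16 0 0 0';python3 - <<'E'
from tins import *
w=cap("wrist")
print([t for t in tins(w,39)]); print(move((530.7,-282.4,170),21.5))
E
```

```text
time: 18.2
tool_pos: [497.5, 54.3, 11.3]
eef_rot: [0.633, 0.774, -0.0, -0.0]
ft_force: [0.1, -0.8, -0.4]
opening: 39.1
grip_force: 50.9
time: 18.82
tool_pos: [497.8, 54.4, 12.0]
eef_rot: [0.633, 0.774, 0.0, 0.0]
ft_force: [0.6, -0.8, 0.8]
opening: 53.9
grip_force: 0.0
time: 19.45
tool_pos: [499.6, 54.5, 174.6]
eef_rot: [0.633, 0.774, 0.002, 0.002]
ft_force: [-0.2, 0.6, 0.7]
opening: 53.7
grip_force: 0.0
[]
[array([-33.67,  -3.49,   0.28]), array([ 0.003,  0.   , -0.176])]
```

```bash
python3 -m pendant '-6 -.6 0 0 0 -.03;-12 -1.2 0 0 0 -.06;-18 -1.8 0 0 0 -.1;-24 -2.5 0 0 0 -.14;-29 -3.1 0 0 0 -.176' .75; python3 -m pendant '-2 0 0 0 0 0;-4.5 .5 0 0 0 0;-4.5 .5 0 0 0 0;-4.5 .5 0 0 0 0;-4.5 .5 0 0 0 0';python3 - <<'E'
from tins import *
w=cap("wrist"); w["image"]=cv2.GaussianBlur(w["image"],(3,3),0)
T=tins(w)
for t in T: print(t)
print(bot.sense()["tool_pos"],move((530.7,-282.4,5),21.5))
E
```

```text
time: 20.12
tool_pos: [523.4, -238.3, 170.0]
eef_rot: [0.563, 0.826, -0.0, -0.001]
ft_force: [0.7, 0.4, -0.2]
opening: 64.3
grip_force: 0.0
time: 20.75
tool_pos: [545.2, -274.5, 171.3]
eef_rot: [0.562, 0.827, 0.0, -0.001]
ft_force: [0.7, -0.2, -0.4]
opening: 64.1
grip_force: 0.0
{'px': (148, 250), 'c': array([ 414.6, -348.4]), 'size': array([37.8, 62.1]), 'yaw': np.float32(69.8)}
{'px': (299, 227), 'c': array([ 530.1, -282.7]), 'size': array([38.6, 60.9]), 'yaw': np.float32(21.6)}
{'px': (489, 187), 'c': array([ 660.4, -193.6]), 'size': array([39.9, 52.2]), 'yaw': np.float32(66.6)}
[ 545.39842782 -274.76550741  171.54555423] [array([-0.19, -1.64, 16.66]), array([-0.001, -0.001,  0.001])]
```

```bash
python3 -m pendant '-.2 -1.65 1 0 0 0;-.2 -1.65 5 0 0 0;-.2 -1.65 10 0 0 0;-.2 -1.65 14.5 0 0 0;-.2 -1.65 16.65 0 0 0' ; python3 -m pendant '0 0 0 0 0 0;0 0 0 0 0 0;0 0 0 0 0 0;0 0 0 0 0 0;0 0 0 0 0 0' 0 50; python3 -m pendant '0 0 -2 0 0 0;0 0 -5 0 0 0;0 0 -9 0 0 0;0 0 -13 0 0 0;0 0 -16 0 0 0';python3 - <<'E'
from h import *
print(bot.sense()["tool_pos"],move((579,70,165),11.4))
E
```

```text
time: 21.42
tool_pos: [529.9, -282.6, 3.3]
eef_rot: [0.563, 0.827, -0.0, -0.002]
ft_force: [-0.9, 0.1, 0.0]
opening: 64.1
grip_force: 0.0
time: 22.05
tool_pos: [531.6, -284.2, 6.0]
eef_rot: [0.563, 0.827, 0.0, 0.001]
ft_force: [-0.1, -0.2, 2.6]
opening: 39.7
grip_force: 51.1
time: 22.68
tool_pos: [531.5, -284.3, 168.5]
eef_rot: [0.563, 0.826, 0.0, 0.001]
ft_force: [0.0, -0.8, -2.1]
opening: 39.3
grip_force: 50.5
[ 531.52927176 -284.31278659  168.52333566] [array([31.23, 17.39,  0.32]), array([0.002, 0.002, 0.176])]
```

```bash
python3 -m pendant '5 2.8 0 0 0 0;10 5.6 0 0 0 0;15 8.4 0 0 0 0;20 11.2 0 0 0 0;25 14 0 0 0 0'; python3 -m pendant '4 2 0 0 0 .1;6.23 3.39 0 0 0 .176;6.23 3.39 1 0 0 .176;6.23 3.39 3 0 0 .176;6.23 3.39 4 0 0 .176';python3 - <<'E'
from tins import *
s=bot.sense();print(s["opening"],s["grip_force"],s["tool_pos"],move((579,70,11),11.4))
E
```

```text
time: 23.3
tool_pos: [570.1, 1.7, 166.7]
eef_rot: [0.563, 0.826, 0.001, 0.0]
ft_force: [1.8, 0.2, -0.6]
opening: 39.2
grip_force: 50.6
time: 23.92
tool_pos: [577.7, 68.4, 124.8]
eef_rot: [0.634, 0.773, -0.001, -0.0]
ft_force: [0.6, -0.7, -0.9]
opening: 38.9
grip_force: 50.6
38.92057348755248 50.55529832839966 [577.73668816  68.41116311 124.78718385] [array([ 0.14,  0.17, 11.38]), array([-0.002,  0.001, -0.001])]
```

```bash
python3 -m pendant '.14 .1 3 0 0 0;.14 .1 6 0 0 0;.14 .1 9 0 0 0;.14 .1 10.8 0 0 0;.14 .1 11.35 0 0 0' ; python3 -m pendant '0 0 0 0 0 0;0 0 0 0 0 0;0 0 0 0 0 0;0 0 0 0 0 0;0 0 0 0 0 0' 0.63; python3 -m pendant '0 0 -3 0 0 0;0 0 -7 0 0 0;0 0 -12 0 0 0;0 0 -16 0 0 0;0 0 -16 0 0 0';python3 - <<'E'
from h import *
print(move((657.3,-191,170),67.2))
E
```

```text
time: 24.55
tool_pos: [578.9, 71.1, 11.2]
eef_rot: [0.634, 0.774, -0.001, -0.0]
ft_force: [-0.2, -0.1, 0.3]
opening: 39.5
grip_force: 50.6
time: 25.18
tool_pos: [579.4, 72.0, 12.1]
eef_rot: [0.633, 0.774, 0.0, 0.0]
ft_force: [-0.0, -0.2, 0.3]
opening: 53.8
grip_force: 0.0
time: 25.8
tool_pos: [581.5, 72.0, 175.1]
eef_rot: [0.633, 0.774, 0.003, 0.002]
ft_force: [-0.1, -0.1, -1.8]
opening: 53.9
grip_force: 0.0
[array([-27.28,   2.23,   0.54]), array([ 0.006,  0.004, -0.974])]
```

```bash
python3 -m pendant '-5.5 .4 0 0 0 -.18;-11 .8 0 0 0 -.36;-16.5 1.3 0 0 0 -.54;-22 1.8 0 0 0 -.72;-27.28 2.23 0 0 0 -.9' .75; python3 -m pendant '0 0 0 0 0 -.074;0 0 0 0 0 -.074;0 0 0 0 0 -.074;0 0 0 0 0 -.074;0 0 0 0 0 -.074';python3 - <<'E'
from tins import *
w=cap("wrist","w5.png"); w["image"]=cv2.GaussianBlur(w["image"],(3,3),0)
T=tins(w)
for t in T: print(t)
print(bot.sense()["tool_pos"],move((657.3,-191,5),67.2))
E
```

```text
time: 26.42
tool_pos: [654.6, -192.7, 170.2]
eef_rot: [0.231, 0.973, 0.0, -0.001]
ft_force: [0.2, 1.4, -0.5]
opening: 64.2
grip_force: 0.0
time: 27.05
tool_pos: [655.1, -190.4, 171.9]
eef_rot: [0.197, 0.98, 0.0, -0.0]
ft_force: [0.2, 0.3, -0.3]
opening: 63.8
grip_force: 0.0
{'px': (320, 226), 'c': array([ 657. , -190.8]), 'size': array([40. , 62.2]), 'yaw': np.float32(66.9)}
{'px': (54, 55), 'c': array([ 415.4, -347.9]), 'size': array([37.2, 61.7]), 'yaw': np.float32(69.9)}
[ 655.16440863 -190.53132412  171.96152119] [array([-0.21,  0.04, 16.7 ]), array([0.   , 0.   , 0.001])]
```

```bash
python3 -m pendant '-.2 0 4 0 0 0;-.2 0 8 0 0 0;-.2 0 12 0 0 0;-.2 0 15 0 0 0;-.2 0 16.7 0 0 0' ; python3 -m pendant '0 0 0 0 0 0;0 0 0 0 0 0;0 0 0 0 0 0;0 0 0 0 0 0;0 0 0 0 0 0' 0 50; python3 -m pendant '0 0 -2 0 0 0;0 0 -5 0 0 0;0 0 -9 0 0 0;0 0 -13 0 0 0;0 0 -16 0 0 0';python3 - <<'E'
from h import *
print(bot.sense()["tool_pos"],move((481.5,128,165),11.4))
E
```

```text
time: 27.72
tool_pos: [656.1, -191.5, 3.2]
eef_rot: [0.197, 0.98, 0.0, -0.001]
ft_force: [-0.3, -0.5, -0.5]
opening: 64.2
grip_force: 0.0
time: 28.35
tool_pos: [657.2, -192.0, 5.4]
eef_rot: [0.198, 0.98, 0.0, 0.0]
ft_force: [0.7, 0.4, 1.2]
opening: 39.3
grip_force: 50.8
time: 28.98
tool_pos: [657.7, -192.1, 168.4]
eef_rot: [0.198, 0.98, -0.0, 0.002]
ft_force: [0.8, 0.7, -0.9]
opening: 39.3
grip_force: 50.5
[ 657.70680424 -192.10731545  168.42600777] [array([28.65, 22.68,  0.26]), array([0.002, 0.003, 0.974])]
```

```bash
python3 -m pendant '4.4 3.5 0 0 0 0;8.8 7 0 0 0 0;13.2 10.5 0 0 0 0;17.6 14 0 0 0 0;22 17.5 0 0 0 0'; python3 -m pendant '2 1.6 0 0 0 .18;4 3.2 0 0 0 .36;6.65 5.18 0 0 0 .54;6.65 5.18 0 0 0 .72;6.65 5.18 1 0 0 .9';python3 -m pendant '0 0 1 0 0 .074;0 0 2 0 0 .074;0 0 3 0 0 .074;0 0 3 0 0 .074;0 0 3 0 0 .074'; python3 - <<'E'
from tins import *
s=bot.sense();print(s["opening"],s["grip_force"],s["tool_pos"],move((481.5,128,11),11.4))
E
```

```text
time: 29.6
tool_pos: [521.5, 56.3, 166.3]
eef_rot: [0.198, 0.98, 0.001, 0.001]
ft_force: [1.3, 1.6, -0.7]
opening: 39.4
grip_force: 50.5
time: 30.22
tool_pos: [481.4, 129.5, 156.6]
eef_rot: [0.606, 0.795, 0.002, 0.001]
ft_force: [-0.2, 0.4, -1.1]
opening: 39.0
grip_force: 50.4
time: 30.85
tool_pos: [480.8, 128.1, 125.0]
eef_rot: [0.633, 0.774, 0.0, -0.0]
ft_force: [0.1, 0.4, -0.8]
opening: 39.4
grip_force: 50.4
39.36790255516286 50.36498486995697 [480.8200731  128.10984258 125.02878474] [array([-0.03,  0.06, 11.4 ]), array([ 0., -0.,  0.])]
```

```bash
python3 -m pendant '0 .06 3 0 0 0;0 .06 6 0 0 0;0 .06 9 0 0 0;0 .06 10.8 0 0 0;0 .06 11.35 0 0 0' ; python3 -m pendant '0 0 0 0 0 0;0 0 0 0 0 0;0 0 0 0 0 0;0 0 0 0 0 0;0 0 0 0 0 0' 0.63; python3 -m pendant '0 0 -3 0 0 0;0 0 -7 0 0 0;0 0 -12 0 0 0;0 0 -16 0 0 0;0 0 -16 0 0 0';python3 - <<'E'
from h import *
print(move((414.8,-348.2,170),69.8))
E
```

```text
time: 31.48
tool_pos: [481.1, 128.2, 10.7]
eef_rot: [0.633, 0.774, -0.0, -0.0]
ft_force: [0.3, 0.1, -0.9]
opening: 39.7
grip_force: 50.4
time: 32.1
tool_pos: [481.3, 128.4, 11.6]
eef_rot: [0.633, 0.774, 0.0, 0.0]
ft_force: [-0.3, -0.2, -0.1]
opening: 53.9
grip_force: 0.0
time: 32.72
tool_pos: [483.0, 128.7, 174.1]
eef_rot: [0.633, 0.774, 0.003, 0.002]
ft_force: [0.2, 0.4, -0.7]
opening: 53.6
grip_force: 0.0
[array([-45.4 , -16.12,   0.27]), array([ 0.006,  0.003, -1.019])]
```

```bash
python3 -m pendant '-5 -1.8 0 0 0 0;-10.5 -3.7 0 0 0 0;-16 -5.6 0 0 0 0;-21.5 -7.6 0 0 0 0;-27 -9.6 0 0 0 0' .75; python3 -m pendant '-4 -1.4 0 0 0 -.18;-8 -2.8 0 0 0 -.36;-12 -4.2 0 0 0 -.54;-16 -5.6 0 0 0 -.72;-18.4 -6.5 0 0 0 -.9'; python3 -m pendant '0 0 0 0 0 -.119;0 0 0 0 0 -.119;0 0 0 0 0 -.119;0 0 0 0 0 -.119;0 0 0 0 0 -.119';python3 - <<'E'
from tins import *
w=cap("wrist","w6.png"); w["image"]=cv2.GaussianBlur(w["image"],(3,3),0)
T=tins(w)
for t in T: print(t)
print(bot.sense()["tool_pos"],move((414.8,-348.2,5),69.8))
E
```

```text
time: 33.35
tool_pos: [439.5, -156.8, 170.4]
eef_rot: [0.633, 0.774, -0.0, -0.001]
ft_force: [0.8, -0.4, 0.8]
opening: 64.0
grip_force: 0.0
time: 33.98
tool_pos: [411.7, -350.6, 170.1]
eef_rot: [0.232, 0.973, 0.0, -0.001]
ft_force: [0.3, 0.2, 1.0]
opening: 63.9
grip_force: 0.0
time: 34.6
tool_pos: [413.4, -348.2, 171.3]
eef_rot: [0.175, 0.985, 0.0, -0.0]
ft_force: [0.2, -0.4, 0.1]
opening: 64.1
grip_force: 0.0
{'px': (317, 225), 'c': array([ 412.9, -349.7]), 'size': array([39.9, 62.2]), 'yaw': np.float32(70.1)}
[ 413.34695576 -348.28339726  171.35411091] [array([-0.13,  0.06, 16.64]), array([-0., -0., -0.])]
```

```bash
python3 -m pendant '0 -.1 4 0 0 0;0 -.1 8 0 0 0;0 -.1 12 0 0 0;0 -.1 15 0 0 0;0 -.1 16.6 0 0 0' ; python3 -m pendant '0 0 0 0 0 0;0 0 0 0 0 0;0 0 0 0 0 0;0 0 0 0 0 0;0 0 0 0 0 0' 0 50; python3 -m pendant '0 0 -2 0 0 0;0 0 -5 0 0 0;0 0 -9 0 0 0;0 0 -13 0 0 0;0 0 -16 0 0 0';python3 - <<'E'
from h import *
print(bot.sense()["tool_pos"],move((564,145,165),11.4))
E
```

```text
time: 35.28
tool_pos: [412.5, -349.0, 4.0]
eef_rot: [0.175, 0.985, 0.0, -0.001]
ft_force: [0.6, -0.3, -0.1]
opening: 64.0
grip_force: 0.0
time: 35.9
tool_pos: [413.1, -349.8, 5.8]
eef_rot: [0.176, 0.984, -0.0, 0.0]
ft_force: [0.2, -0.5, 2.9]
opening: 39.3
grip_force: 51.5
time: 36.52
tool_pos: [412.9, -349.7, 167.1]
eef_rot: [0.176, 0.984, -0.0, 0.001]
ft_force: [0.4, -1.0, -0.3]
opening: 39.2
grip_force: 51.3
[ 412.90662625 -349.69331589  167.12122409] [array([ 2.92, 51.64,  0.19]), array([0.000e+00, 1.000e-03, 1.019e+00])]
```

```bash
python3 -m pendant '.3 5.2 0 0 0 0;.6 10.4 0 0 0 0;.9 15.6 0 0 0 0;1.2 20.8 0 0 0 0;1.5 26 0 0 0 0'; python3 -m pendant '.3 5 0 0 0 .18;.6 10 0 0 0 .36;.9 15 0 0 0 .54;1.2 20 0 0 0 .72;1.42 25.64 0 0 0 .9';python3 -m pendant '0 0 1 0 0 .119;0 0 2 0 0 .119;0 0 3.5 0 0 .119;0 0 4 0 0 .119;0 0 4 0 0 .119'; python3 - <<'E'
from tins import *
s=bot.sense();print(s["opening"],s["grip_force"],s["tool_pos"],move((564,145,11),11.4))
E
```

```text
time: 37.15
tool_pos: [488.8, -98.8, 165.5]
eef_rot: [0.176, 0.984, 0.0, 0.0]
ft_force: [1.1, 0.1, -0.0]
opening: 39.4
grip_force: 51.3
time: 37.78
tool_pos: [563.9, 146.1, 165.4]
eef_rot: [0.589, 0.808, -0.0, 0.0]
ft_force: [0.5, -0.3, -1.1]
opening: 38.9
grip_force: 51.3
time: 38.4
tool_pos: [563.6, 144.4, 124.9]
eef_rot: [0.634, 0.774, -0.0, -0.0]
ft_force: [1.0, -0.3, -1.0]
opening: 39.1
grip_force: 51.2
39.0615526913645 51.21992647647858 [563.56413637 144.37938703 124.90564507] [array([ 0.05,  0.07, 11.39]), array([-0.001, -0.   , -0.001])]
```

```bash
python3 -m pendant '0 .06 3 0 0 0;0 .06 6 0 0 0;0 .06 9 0 0 0;0 .06 10.8 0 0 0;0 .06 11.35 0 0 0' ; python3 -m pendant '0 0 0 0 0 0;0 0 0 0 0 0;0 0 0 0 0 0;0 0 0 0 0 0;0 0 0 0 0 0' 0.63; python3 -m pendant '0 0 -3 0 0 0;0 0 -7 0 0 0;0 0 -12 0 0 0;0 0 -16 0 0 0;0 0 -20 0 0 0';python3 - <<'E'
from h import *
w=cap("side","s7.png"); c=cap("wrist"); cv2.imwrite("pics/7.png",cv2.resize(np.hstack([w["image"][150:,150:],c["image"]]) if 0 else np.hstack([cv2.resize(w["image"],None,fx=.62,fy=.62),cv2.resize(c["image"],None,fx=.62,fy=.62)]),None,fx=1,fy=1))
print(move((490,305,200),11.4))
E
```

```text
time: 39.02
tool_pos: [564.7, 145.2, 11.3]
eef_rot: [0.633, 0.774, 0.0, -0.0]
ft_force: [0.5, -0.1, -0.2]
opening: 39.1
grip_force: 51.1
time: 39.65
tool_pos: [564.6, 145.4, 12.1]
eef_rot: [0.633, 0.774, 0.0, 0.0]
ft_force: [0.2, -0.3, -0.1]
opening: 53.7
grip_force: 0.0
time: 40.28
tool_pos: [564.2, 145.3, 213.4]
eef_rot: [0.633, 0.774, 0.0, 0.0]
ft_force: [-0.1, 0.3, -0.2]
opening: 54.0
grip_force: 0.0
[array([17.14, -4.45,  1.61]), array([ 0.009, -0.001, -0.   ])]
```

View pics/7.png

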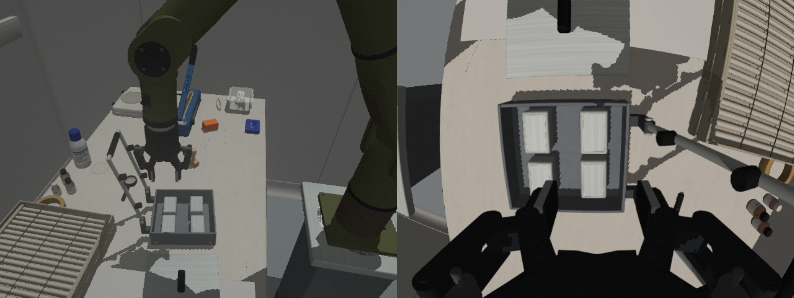

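```bash
python3 -m pendant '3.5 -1 0 0 0 0;7 -2 0 0 0 0;10.5 -3 0 0 0 0;14 -4 0 0 0 0;17.14 -4.45 0 0 0 0' .6; python3 -m pendant '0 0 0 0 0 0;0 0 0 0 0 0;0 0 0 0 0 0;0 0 0 0 0 0;0 0 0 0 0 0'; python3 - <<'E'
from hole import *
w=cap("wrist"); B=dark(w,(490,305,43),60,43); print(B.round(1),B.mean(0)); print(bot.sense()["tool_pos"],move((490.3,305.5,20),11.4))
E
```

```text
time: 41.0
tool_pos: [485.4, 305.5, 211.0]
eef_rot: [0.633, 0.774, -0.001, -0.0]
ft_force: [0.7, 0.4, -0.1]
opening: 51.1
grip_force: 0.0
time: 41.62
tool_pos: [487.2, 304.0, 211.9]
eef_rot: [0.634, 0.774, 0.0, 0.0]
ft_force: [-0.2, -0.2, 0.4]
opening: 51.1
grip_force: 0.0
[[477.5 330.6  43. ]
 [494.  333.9  43. ]
 [504.5 283.9  43. ]
 [487.3 280.4  43. ]] [490.80853084 307.17307728  43.        ]
[487.09574364 304.14369037 211.91743651] [array([ 0.07,  0.34, 19.19]), array([ 0.   , -0.   , -0.001])]
```

```bash
python3 -m pendant '.07 .35 5 0 0 0;.07 .35 10 0 0 0;.07 .35 14.5 0 0 0;.07 .35 17.5 0 0 0;.07 .35 19 0 0 0'; python3 -m pendant '0 0 0 0 0 0;0 0 0 0 0 0;0 0 0 0 0 0;0 0 0 0 0 0;0 0 0 0 0 0' 0 90; python3 -m pendant '0 0 -1 0 0 0;0 0 -3 0 0 0;0 0 -6 0 0 0;0 0 -10 0 0 0;0 0 -13 0 0 0'; python3 - <<'E'
from h import *
print(bot.sense()["tool_pos"],move((531.6,99.4,150),11.4))
E
```

```text
time: 42.3
tool_pos: [489.6, 305.5, 20.3]
eef_rot: [0.633, 0.774, -0.001, -0.0]
ft_force: [-0.2, 0.0, 0.2]
opening: 51.6
grip_force: 0.0
time: 42.92
tool_pos: [491.0, 306.3, 23.3]
eef_rot: [0.633, 0.774, 0.001, 0.0]
ft_force: [-0.7, -1.3, 7.0]
opening: 16.0
grip_force: 89.6
time: 43.55
tool_pos: [490.6, 306.1, 154.7]
eef_rot: [0.633, 0.774, 0.001, 0.0]
ft_force: [-0.2, 0.7, -2.6]
opening: 16.0
grip_force: 88.4
[490.56476548 306.06280964 154.68235428] [array([-21.07,  -0.06,   0.45]), array([ 0.002, -0.001, -0.   ])]
```

```bash
python3 -m pendant '-4 0 0 0 0 0;-9 0 0 0 0 0;-14 0 0 0 0 0;-18 0 0 0 0 0;-21 -.05 0 0 0 0'; python3 -m pendant '0 0 1 0 0 0;0 0 2 0 0 0;0 0 3 0 0 0;0 0 4 0 0 0;0 0 4 0 0 0'; python3 - <<'E'
from h import *
s=bot.sense();print(s["opening"],s["tool_pos"],move((531.8,100,71.3),11.4)); w=cap("wrist","w8.png")
E
```

```text
time: 44.18
tool_pos: [531.6, 97.4, 153.2]
eef_rot: [0.634, 0.773, 0.0, 0.001]
ft_force: [0.9, 0.0, -3.1]
opening: 16.3
grip_force: 88.4
time: 44.8
tool_pos: [530.4, 100.4, 110.9]
eef_rot: [0.633, 0.774, -0.001, -0.001]
ft_force: [-0.4, 0.1, -3.3]
opening: 16.0
grip_force: 88.3
15.957888637592434 [530.42548737 100.38279599 110.85251964] [array([-0.07,  0.14,  3.95]), array([-0.002, -0.   ,  0.001])]
```

View pics/w8.png

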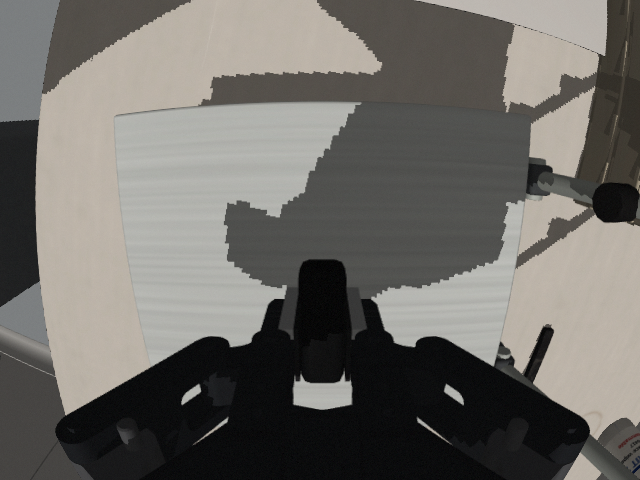

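```bash
python3 -m pendant '-.07 .12 1 0 0 0;-.07 .12 2 0 0 0;-.07 .12 2.6 0 0 0;-.07 .12 3.1 0 0 0;-.07 .12 3.5 0 0 0'; python3 -m pendant '0 0 .2 0 0 0;0 0 .4 0 0 0;0 0 .5 0 0 0;0 0 .5 0 0 0;0 0 .5 0 0 0'
```

```text
time: 45.48
tool_pos: [532.4, 99.5, 76.6]
eef_rot: [0.633, 0.774, -0.0, -0.0]
ft_force: [-3.6, -1.1, 4.6]
opening: 16.4
grip_force: 89.7
time: 46.1
tool_pos: [531.8, 99.4, 74.4]
eef_rot: [0.633, 0.774, 0.0, -0.0]
ft_force: [-9.9, -0.5, 22.8]
opening: 16.3
grip_force: 92.3
```

```bash
python3 -m pendant '0 -.1 0 0 0 0;0 -.2 0 0 0 0;0 -.2 .1 0 0 0;0 -.2 .2 0 0 0;0 -.2 .2 0 0 0'
```

```text
time: 46.72
tool_pos: [531.8, 99.4, 74.2]
eef_rot: [0.634, 0.774, 0.002, 0.001]
ft_force: [-10.4, -0.7, 36.1]
opening: 15.8
grip_force: 94.1
```

```bash
python3 -m pendant '0 0 -.5 0 0 0;0 0 -1.2 0 0 0;0 0 -1.4 0 0 0;0 -.1 -1.4 0 0 0;0 -.1 -1.4 0 0 0'; python3 -m pendant '0 0 .4 0 0 0;0 0 .8 0 0 0;0 0 1 0 0 0;0 0 1.2 0 0 0;0 0 1.2 0 0 0'; python3 - <<'E'
from h import *
a=cap("side"); b=cap("scene"); print(proj(a,(531,99,82)),proj(b,(531,99,82)))
i=a["image"][240:420,190:390]; j=b["image"][120:260,150:350]
cv2.imwrite("pics/9.png",np.hstack([cv2.resize(i,(400,360)),cv2.resize(j,(400,280)) if 0 else cv2.resize(cv2.copyMakeBorder(j,0,40,0,0,0),(400,360))]))
E
```

```text
time: 47.35
tool_pos: [529.2, 98.8, 83.4]
eef_rot: [0.633, 0.774, -0.0, -0.0]
ft_force: [0.5, 1.3, -3.3]
opening: 16.0
grip_force: 88.5
time: 47.98
tool_pos: [529.5, 98.9, 71.7]
eef_rot: [0.633, 0.774, -0.0, -0.0]
ft_force: [0.4, 0.2, -3.4]
opening: 16.1
grip_force: 88.5
[295.02386999 328.37221089] [247.95001372 180.19153572]
```

View pics/9.png

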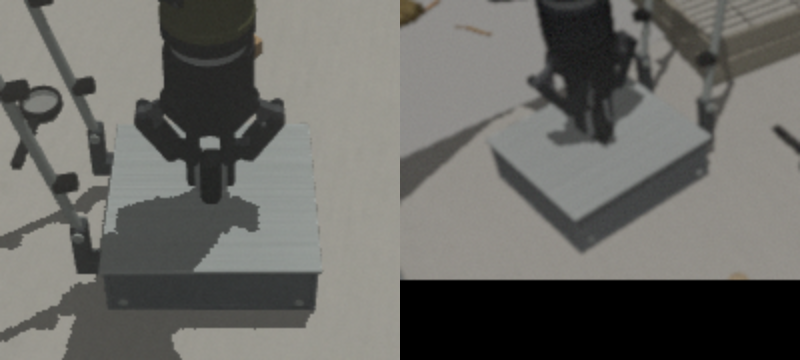

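```bash
python3 -m pendant '0 0 .1 0 0 0;0 0 .2 0 0 0;0 0 .3 0 0 0;0 0 .4 0 0 0;0 0 .4 0 0 0'
```

```text
time: 48.7
tool_pos: [529.8, 98.9, 71.2]
eef_rot: [0.633, 0.774, 0.001, 0.0]
ft_force: [-6.6, -0.9, 28.2]
opening: 15.8
grip_force: 92.8
```

```bash
python3 -m pendant '0 0 -.3 0 0 0;0 0 -.35 0 0 0;0 0 -.35 0 0 0;0 0 -.35 0 0 0;0 0 -.35 0 0 0'; python3 -m pendant '0 0 0 0 0 0;0 0 0 0 0 0;0 0 0 0 0 0;0 0 -3 0 0 0;0 0 -7 0 0 0' .6;python3 -m pendant '0 0 -5 0 0 0;0 -1 -10 0 0 0;0 -1 -15 0 0 0;0 -1 -20 0 0 0;0 -1 -20 0 0 0';  python3 - <<'E'
from hole import *
print(bot.sense()["tool_pos"]); w=cap("wrist","w10.png"); B=dark(w,(530,99,91),60,91); print(B.round(1),B.mean(0)); print(proj(w,(683,127,303)), move((683,127,355),11.4))
E
```

```text
time: 49.32
tool_pos: [529.7, 98.9, 71.3]
eef_rot: [0.633, 0.774, 0.0, -0.0]
ft_force: [0.1, 0.4, 0.9]
opening: 15.9
grip_force: 89.0
time: 49.95
tool_pos: [528.8, 98.7, 141.4]
eef_rot: [0.633, 0.774, -0.001, -0.001]
ft_force: [0.7, -0.2, -0.2]
opening: 51.2
grip_force: 0.0
time: 50.58
tool_pos: [522.1, 97.1, 345.3]
eef_rot: [0.633, 0.774, 0.004, 0.003]
ft_force: [-0.4, 0.2, -0.9]
opening: 51.2
grip_force: 0.0
[522.12003804  97.065636   345.30513458]
[[517.8 123.   91. ]
 [533.5 126.1  91. ]
 [543.9  76.5  91. ]
 [527.7  73.3  91. ]] [530.71242336  99.70389273  91.        ]
[575.83922188 269.78096139] [array([-0.27, 16.52, -1.14]), array([ 0.004, -0.   ,  0.   ])]
```

View pics/w10.png

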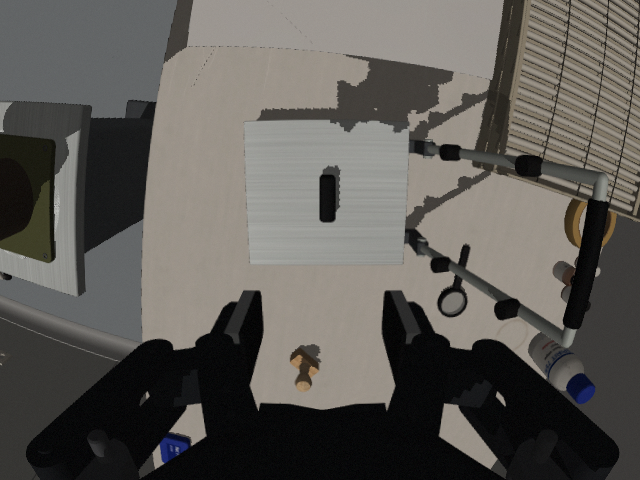

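```bash
python3 -m pendant '0 3 -.5 0 0 0;0 6 -1 0 0 0;0 9 -1.1 0 0 0;0 12 -1.1 0 0 0;0 16 -1.1 0 0 0'; python3 -m pendant '0 0 0 0 0 0;0 0 0 0 0 0;0 0 0 0 0 0;0 0 0 0 0 0;0 0 0 0 0 0' .8;  python3 - <<'E'
from hole import *
print(bot.sense()["tool_pos"]); w=cap("wrist","w11.png"); print(proj(w,(683,127,303)))
B=dark(w,(683,127,303),75,303,45); print(B.round(1),B.mean(0)); print([proj(w,b) for b in B])
E
```

```text
time: 51.25
tool_pos: [676.5, 128.6, 350.4]
eef_rot: [0.633, 0.774, -0.001, -0.001]
ft_force: [0.6, 0.5, 1.0]
opening: 50.8
grip_force: 0.0
time: 51.88
tool_pos: [676.4, 128.5, 352.8]
eef_rot: [0.633, 0.774, 0.0, 0.0]
ft_force: [-0.1, -0.5, -0.3]
opening: 68.0
grip_force: 0.0
[676.35971916 128.53317109 352.79549706]
[331.89140011 272.36772613]
[[693.1  84.6 303. ]
 [679.  170.1 303. ]
 [695.3 172.6 303. ]
 [711.9  86.9 303. ]] [694.84826816 128.54339419 303.        ]
[array([333.77900696, 339.19888306]), array([341.34806824, 195.38674212]), array([372.47238159, 197.02487183]), array([364.90332031, 340.83700562])]
```

View pics/w11.png

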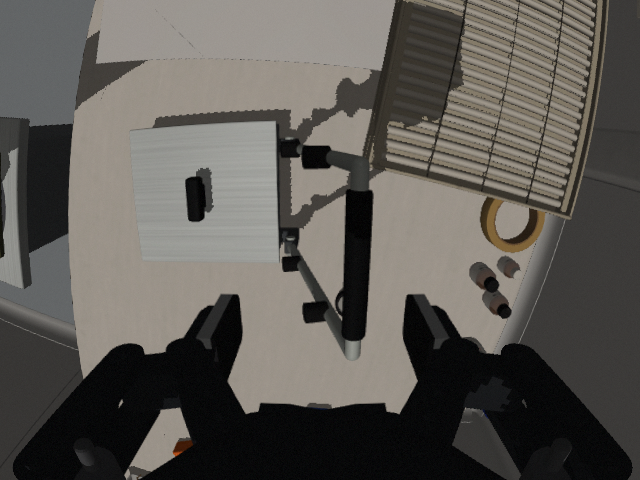

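```bash
python3 -m pendant '-.2 1 0 0 0 0;-.2 1.83 1 0 0 0;-.2 1.83 3 0 0 0;-.2 1.83 5 0 0 0;-.2 1.83 6.8 0 0 0'; python3 -m pendant '0 0 0 0 0 0;0 0 0 0 0 0;0 0 0 0 0 0;0 0 0 0 0 0;0 0 0 0 0 0' 0 60
```

```text
time: 52.55
tool_pos: [694.6, 130.3, 282.6]
eef_rot: [0.633, 0.774, -0.0, -0.001]
ft_force: [-0.3, 0.7, 0.1]
opening: 68.5
grip_force: 0.0
time: 53.18
tool_pos: [695.8, 130.3, 285.6]
eef_rot: [0.633, 0.774, 0.001, 0.001]
ft_force: [0.7, -0.7, 4.2]
opening: 12.8
grip_force: 58.6
```

```bash
python3 -m pendant '0 -2.46 -.46 0 0 0;0 -5.19 -.65 0 0 0;0 -7.92 -.51 0 0 0;0 -10.62 -.05 0 0 0;0 -12.81 .59 0 0 0'; python3 -m pendant '0 -2.53 1.04 0 0 0;0 -4.91 2.38 0 0 0;0 -7.12 3.99 0 0 0;0 -9.12 5.86 0 0 0;0 -10.88 7.95 0 0 0';python3 -m pendant '0 -1.27 1.89 0 0 0;0 -2.34 3.91 0 0 0;0 -3.21 6.01 0 0 0;0 -3.86 8.2 0 0 0;0 -4.29 10.44 0 0 0'
```

```text
time: 53.8
tool_pos: [571.8, 106.5, 281.4]
eef_rot: [0.633, 0.774, 0.004, 0.002]
ft_force: [8.2, 3.9, -10.0]
opening: 12.6
grip_force: 61.1
time: 54.42
tool_pos: [462.6, 85.3, 199.4]
eef_rot: [0.633, 0.774, 0.002, -0.0]
ft_force: [1.4, 6.2, 2.1]
opening: 13.0
grip_force: 68.1
time: 55.05
tool_pos: [419.7, 77.2, 94.3]
eef_rot: [0.632, 0.775, 0.001, -0.001]
ft_force: [-3.9, 6.4, 5.1]
opening: 12.7
grip_force: 74.2
```

```bash
python3 -m pendant '0 -.1 .9 0 0 0;0 -.17 1.7 0 0 0;0 -.2 2.3 0 0 0;0 -.22 2.8 0 0 0;0 -.22 3 0 0 0'; python3 -m pendant '0 0 .1 0 0 0;0 0 .2 0 0 0;0 0 .3 0 0 0;0 0 .4 0 0 0;0 0 .4 0 0 0'
```

```text
time: 55.68
tool_pos: [416.8, 76.6, 64.3]
eef_rot: [0.632, 0.775, -0.0, -0.002]
ft_force: [-3.5, 6.1, 1.8]
opening: 12.7
grip_force: 76.5
time: 56.3
tool_pos: [416.7, 76.6, 60.5]
eef_rot: [0.632, 0.775, -0.0, -0.002]
ft_force: [-4.9, 5.9, -0.2]
opening: 12.5
grip_force: 76.4
```

```bash
python3 -m pendant '0 0 0 0 0 0;0 0 0 0 0 0;0 0 -2 0 0 0;0 0 -6 0 0 0;0 0 -12 0 0 0' .5; python3 -m pendant '0 0 -6 0 0 0;0 0 -9 0 0 0;0 0 -9 0 0 0;0 0 -9 0 0 0;0 0 -9 0 0 0'; python3 - <<'E'
from hole import *
print(bot.sense()["tool_pos"]); w=cap("wrist"); 
for z in(78,86): B=dark(w,(417,76,z),75,z,45); print(B.round(1),B.mean(0))
a=cap("side","s12.png"); i=a["image"][240:420,190:390]; j=w["image"]
cv2.imwrite("pics/12.png",np.hstack([cv2.resize(i,(400,360)),cv2.resize(j,(400,300))[:, :] if 0 else cv2.resize(j,(400,360))]))
E
```

```text
time: 56.92
tool_pos: [418.1, 74.0, 181.1]
eef_rot: [0.634, 0.774, -0.001, -0.001]
ft_force: [1.3, 0.5, -0.3]
opening: 42.7
grip_force: 0.0
time: 57.55
tool_pos: [417.7, 74.2, 269.4]
eef_rot: [0.633, 0.774, -0.001, -0.001]
ft_force: [-0.4, 0.2, -0.5]
opening: 42.7
grip_force: 0.0
[417.6889258   74.16816605 269.37198611]
[[418.8  29.4  78. ]
 [402.4 119.5  78. ]
 [416.5 122.1  78. ]
 [433.8  32.2  78. ]] [417.90908814  75.80272502  78.        ]
[[418.5  32.3  86. ]
 [402.5 120.1  86. ]
 [416.2 122.7  86. ]
 [433.1  35.   86. ]] [417.58019027  77.51747198  86.        ]
```

View pics/12.png

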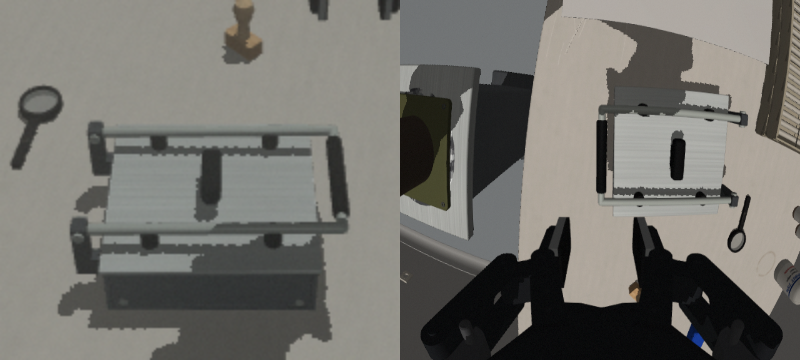

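```bash
python3 -m pendant '.2 0 5 0 0 0;.2 0 10 0 0 0;.2 0 14 0 0 0;.2 0 17 0 0 0;.2 0 17.2 0 0 0' 0 30; python3 -m pendant '0 0 .3 0 0 0;0 0 .6 0 0 0;0 0 .9 0 0 0;0 0 1.1 0 0 0;0 0 1.2 0 0 0'
```

```text
time: 58.28
tool_pos: [416.7, 76.0, 96.7]
eef_rot: [0.633, 0.774, -0.002, -0.002]
ft_force: [-1.2, -0.8, 0.9]
opening: 0.0
grip_force: 0.0
time: 58.9
tool_pos: [418.5, 76.6, 86.7]
eef_rot: [0.633, 0.774, 0.0, 0.0]
ft_force: [0.3, -0.5, 0.4]
opening: -0.3
grip_force: 0.3
```

```bash
python3 -m pendant '0 0 .1 0 0 0;0 0 .2 0 0 0;0 0 .3 0 0 0;0 0 .4 0 0 0;0 0 .4 0 0 0'; python3 -m pendant '0 0 -2 0 0 0;0 0 -7 0 0 0;0 0 -13 0 0 0;0 0 -19 0 0 0;0 0 -19 0 0 0'; python3 - <<'E'
from hole import *
w=cap("wrist"); B=dark(w,(530,99,91),45,91); print(B.mean(0),bot.sense()["tool_pos"])
E
```

```text
time: 59.52
tool_pos: [418.4, 76.5, 84.8]
eef_rot: [0.633, 0.774, 0.001, 0.001]
ft_force: [-3.3, 0.4, 33.8]
opening: -0.2
grip_force: 17.0
time: 60.15
tool_pos: [420.5, 76.8, 276.2]
eef_rot: [0.633, 0.774, 0.004, 0.002]
ft_force: [0.7, -0.4, -0.3]
opening: -0.1
grip_force: 0.0
[525.9820824   99.18112113  91.        ] [418.88554651  76.71583899 274.1340052 ]
```

```bash
python3 -c "
from workcell import bot
print(bot.sign_off())"
```

```text
the job is handed in; nothing more can be done
None
```

The job is handed in: all four silver tins are in the case, the lid is home, the bail is fully down, and the stamp, the hand lens and the blue and orange look-alikes were left alone; the sign-off returned no verdict.

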